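# Unload the drilled block from a pinned swing-gate drill jig

## Task

The block in the drill jig is finished: unload it. Pull the jig's locating plunger by its thick round knob fully up, out of the block, draw the lock pin out of the fork and park it in the notch of the ledge beside the fork, hanging by its collar behind the small lips; only then swing the gate wide open, lift out the block and set it down flat (do not drop it), holes upward, on the floor of the grey tray beside the finished one. Leave the gate open with the plunger up and the pin parked, ready for the next blank, and leave the other things on the bench where they are.

Things in the scene. Friction and masses are not known exactly. Their poses are not given: they have to be found in the camera images.
- jig: Drill jig screwed to the bench; place and yaw vary. Origin: bench level, under the nest's centre; z up; 'jig' coordinates below are in this frame, mm. Steel base plate 12 thick, x -65..65, y -185..120. Fork and parking ledge lie to -y, gate pivot to +y. Nest: four dark rails round the block, tops at z 24, 1.5 mm play; side rails at x -32..-24 and 24..32.
- bore (a point): Pin bore (14 mm, upright) at the fork's top face, jig (0,-85,97), jig's axes. The dark steel fork has two jaws, 36 x 36 mm, at z 55..67 and 87..97, joined by a web at y -103..-115, x -18..18, top at z 97. The gate's end lies between the jaws; the pin passes through all three.
- lock_pin: Loose steel lock pin, about 90 g. Origin on its axis at the collar's underside, z towards the handle. Shank 12 mm diameter, 52 mm long below the collar; collar 26 mm diameter, 5 thick; above it a ribbed round handle, 20 mm diameter, from 5 to 48 mm above the origin. Starts upright in the bore with its collar on the fork's top: lift it over 52 mm to draw it.
- notch (a point): Seat of the parked pin on the ledge's top face, jig (0,-145,75), jig's axes: the pin's origin comes here, collar resting on the ledge, shank hanging in the notch, pin upright. The U notch is 15 mm wide, open to jig -x, closed 8 mm to +x. The fork's web rises 22 mm above the ledge, 30 mm to +y of this point, so close the fingers along jig x. 63 mm free below the ledge.
- notch_mouth (a point): Middle of the notch's mouth on the ledge's top face, jig (-33,-145,75). The ledge is 8 mm thick, y -115..-167, x -33..22. Two lips 3 mm high cross it either side of the notch, at x -21.5..-17.5: carry the pin in over them towards +x, collar over 3 mm clear of the ledge, then lower it behind them (or lower it straight down at the seat).
- gate (a joint): Swing of the gate, rad: 0 shut, 1.85 fully open. A level steel bar 32 mm wide, z 69..85, from the pivot over the nest into the fork. Opening, its free end moves from jig -y to +x (counter-clockwise from above). Stiff hinge, about 0.1 Nm; stays where left. The pin locks it shut, as does the plunger while down in the block.
- gate_hinge (a point): The gate's upright pivot axis at the gate's top face, jig (0,85,85). A bolt head rises 10 mm above it.
- gate_handle (a point): On the axis of the gate's upright black handle post (15 mm diameter, top 40 mm above the gate), 24 mm above the gate's top face and 130 mm from the pivot axis; with the gate shut at jig (0,-45,109). Swings with the gate.
- plunger (a joint): Height of the locating plunger, m: 0 to 0.003 at the start, down (nose 12 mm deep in the block's larger hole), 0.022 up (nose 10 mm above the block). A spring screw in its sleeve presses on the stem, so that it stays where it is left; sliding it takes about 5 N.
- plunger_knob (a point): Centre of the plunger's round black knob (28 mm diameter, this point 14 mm above its underside, 11 mm below its top). With the plunger down and the gate shut: jig (0,25,114). Below the knob, a sleeve 25 mm wide rises to 3 mm under it. Rides on the gate.
- block: The finished block, light wood, 45 (x) x 100 (y) x 45 (z) mm, about 0.13 kg. Origin: centre of its underside, z up. Two upright through holes: 17 mm wide at y +25, 9 mm wide at y -12. Starts in the nest, origin at jig (0,0,12), axes as the jig's.
- tray: Grey open tray, fixed, 220 (x) x 160 (y) x 42 (z) mm, walls and floor 4 mm thick, to the left or right of the jig. Origin: centre of its underside, z up. Its -x half is free.
- tray_block: An equal block, finished before, lying in the +x half of the tray about tray (55,0), long side along the tray's y. Origin: centre of its underside.
- masking_tape: Bystander: roll of blue masking tape lying flat, 108 mm across, 24 high, on the side of the jig away from the tray. Origin: centre of its underside.
- pliers: Bystander: red-handled pliers, 53 x 174 x 13 mm, behind the jig on the right. Origin: centre of the underside.
- caliper: Bystander: caliper, 70 x 235 x 14 mm, behind the jig, as seen from the robot. Origin: centre of the underside.

How it is judged:
By the outcome, as a careful person would: the job done as asked, in the order asked, and still so for the second after the job is handed in, with the robot touching nothing.
It also fails if it takes over 72 s, if anything falls off the work surface, if the arm or the gripper's body presses on something with over 40 N, if the wrist force passes 120 N, or if a joint passes its speed limit or range.

## Robot

A 6-joint arm with a two-finger parallel gripper is mounted at the origin on a cart in front of the work surface, level with it; the furniture and walls round the work are solid. World frame = base frame: x ahead of the robot, y to its left, z up, the work surface at z = 0. Lengths are in mm, angles in rad, forces in N, time in s.
With the tool pointing down it reaches from about 275 to 1000 mm from the base axis. Payload 8.4 kg.
Tool frame: the origin (TCP) lies at the very end of the fingers, on their centre line; the grasp point (between the pads) lies 19 mm behind it; z points along the fingers, y is the line along which they close (so a half turn about z gives the same grasp; the last joint's range is limited). The gripper opens to 85 mm and grips with 20 to 120 N. Pads are 22 mm wide; open, the fingers measure 114 mm over their backs; the gripper's body (76 mm by 85 mm) begins 54 mm behind the grasp point. The pads swing forward as they close: fully open they stand 13 mm farther back than shut.
Start: joints at [1.201, 0.353, 1.633, -0, 1.155, -0.002], TCP at [224.726, 583.203, 192.281] pointing down, gripper open.
Joint ranges: [-2.63, 2.63], [-0.92, 2.1], [0.06, 2.66], [-1.3, 4.44], [0, 2.69], [-3.02, 3.02]. Speed limits (rad/s): [2.22, 2.22, 2.79, 3.14, 3.14, 3.14].

## Interface

Orientations are given as a unit quaternion [w, x, y, z].
In Python, from rig import arm, grab_frame, observe gives the robot as it stands (arm), with the cameras as plain functions and the readings as plain functions.
- The arm moves only by the shell command python3 nudge.py 'ROWS' [FORCE]. ROWS is a JSON list of rows, 1 to 12 of them, each of 5 numbers: the finger opening in mm, then dx, dy, dz in mm, then a turn about the tool's z in rad; each row is the pose to reach, as a shift and turn from the pose commanded when the command began, along the tool's axes at that moment; what a row does not reach only later rows make up. A row lasts 1/8 s, in which the tool goes at most 62.5 mm and 0.188 rad, less where a joint would pass 70% of its speed; a pose out of reach is approached as far as the arm can. The fingers move at their own pace and stop on an object; FORCE is the grip in N (left out, the last holds). Time passes only in rows, so rows that do not move let the fingers close. It prints the time, the measured TCP pose, the force, the opening and the grip force at its end.
- observe(): the state, without advancing time (a new reading comes with each control period).
- grab_frame(name): name is "scene" or "top" or "wrist"; returns a dict with "image" (480x640x3 uint8, blue, green, red), "intrinsics" (3x3 intrinsics, pixels), "distortion" ([k1, k2, p1, p2, k3] as OpenCV has them; the pictures are not rectified), "cam_to_world" (4x4, takes a point from camera to world coordinates). Camera axes: x right, y up, looking along -z (the intrinsics and any distortion apply to the point x, -y, -z); pixel columns grow to the right and rows downward; lengths in mm; the calibration is good to about 2 mm. A picture is of the moment at which its call begins. There is no depth.
- arm.close_job(): hands the job in; it is judged then, once.
The state is a dict: "time_s": time; "qpos": joint angles; "dq": joint speeds; "tau": joint torques, N m; "tool_pos": TCP position; "ee_rot": TCP orientation; "contact_force": force on the tool from outside, world axes, zero at the start; "moment": the same for the moment, N m; "opening": finger opening in mm; "gripper_force": force on a finger pad.
Only numpy, scipy, OpenCV 4.12 (cv2) and the standard library are available. Lean on these libraries where they do the work, as an engineer would, in place of code of your own. Each camera call takes 0.05 s, during which the arm holds its last target. There are 200 camera calls.

## Working session

There is one attempt and no reset: what is moved stays moved. The work goes in short steps, Python scripts to look and compute and a shell command to move; the robot and the scene stay as the last step left them, time stands still between calls to the robot, and variables do not carry over. Pictures are saved under pics/ and viewed, at most 10 in all, crops included, and the job is handed in when it is done.

```bash
ls; mkdir -p pics; python3 - <<'E'
from rig import arm, grab_frame, observe
import cv2,json
s=observe();print(s)
for n in("scene","top"):
    f=grab_frame(n);cv2.imwrite(f"pics/{n}0.png",f["image"]);print(n,f["intrinsics"],f["distortion"],f["cam_to_world"])
E
```

```text
nudge.py
pics
rig.py
{'time_s': 0.0, 'qpos': array([ 1.20061574e+00,  3.53655710e-01,  1.63411467e+00,  1.78842651e-05,
        1.15522749e+00, -2.41744331e-03]), 'dq': array([-8.84471180e-04,  1.11258233e-03,  3.48815892e-04, -3.00781180e-04,
       -2.88876994e-04,  9.55224162e-05]), 'tau': array([-1.21854133e-03, -6.05228233e+01, -3.42068875e+01,  8.03484068e-05,
        9.13031196e-03,  2.30349968e-06]), 'tool_pos': array([224.51851754, 582.71359177, 191.56533953]), 'ee_rot': array([-1.38176349e-04,  1.82850585e-01,  9.83140463e-01, -6.88935786e-04]), 'contact_force': array([-0.10067575,  0.3793878 ,  0.69702933]), 'moment': array([-0.04263176,  0.00060161,  0.0260799 ]), 'gripper_force': 0.0, 'opening': 85.01393365577431}
scene [[546.11309658   0.         320.72197696]
 [  0.         546.11309658 242.54287911]
 [  0.           0.           1.        ]] [-0.01857581  0.          0.          0.          0.        ] [[ 8.68783740e-01  2.90128580e-01 -4.01298168e-01  3.02185863e+01]
 [-4.95081435e-01  4.91799370e-01 -7.16259556e-01 -9.20802655e+02]
 [-1.04491820e-02  8.20949929e-01  5.70904570e-01  8.30170520e+02]
 [ 0.00000000e+00  0.00000000e+00  0.00000000e+00  1.00000000e+00]]
top [[483.47444147   0.         321.38421696]
 [  0.         483.47444147 239.15000393]
 [  0.           0.           1.        ]] [-0.04490133  0.          0.          0.          0.        ] [[ 5.59617639e-03  9.93757689e-01 -1.11419646e-01  4.28408600e+02]
 [-9.99942074e-01  4.53665848e-03 -9.76051360e-03 -9.48064335e+00]
 [-9.19411256e-03  1.11467814e-01  9.93725513e-01  1.47032294e+03]
 [ 0.00000000e+00  0.00000000e+00  0.00000000e+00  1.00000000e+00]]
```

View pics/scene0.png

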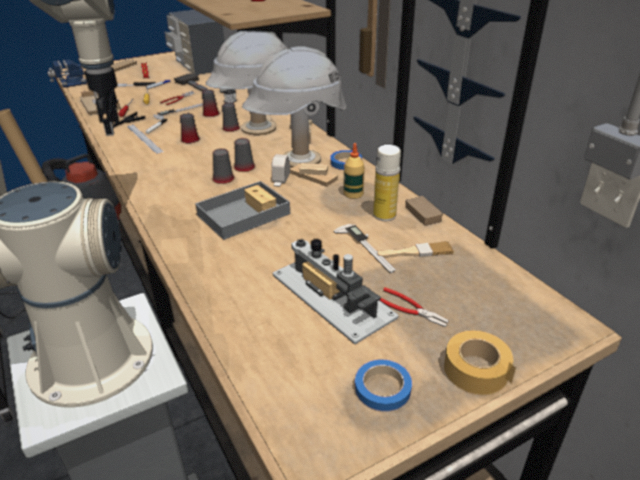

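View pics/top0.png

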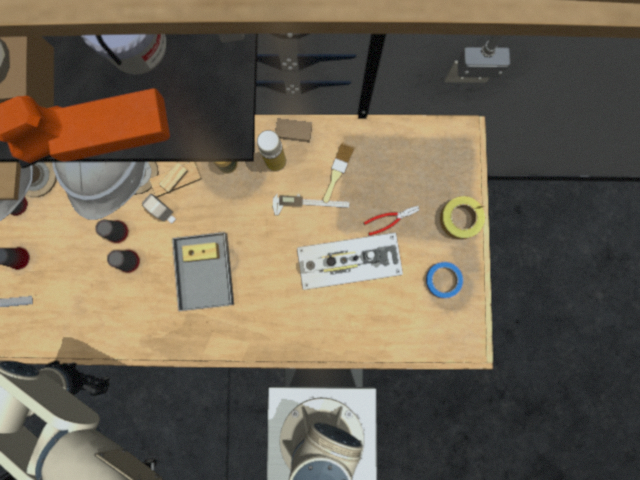

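The scene shows the jig at about (335,285), the tray at (243,208) and the tape at (383,385). In the top view the jig is at (350,260) with +y to the left (the robot's left) and the fork to the right. The tray is at (203,272), with its far half occupied. I'll enlarge both.

```bash
python3 - <<'E'
import cv2
a=cv2.imread("pics/top0.png");s=cv2.imread("pics/scene0.png")
def up(im,x0,y0,w,h,k):return cv2.resize(im[y0:y0+h,x0:x0+w],None,fx=k,fy=k,interpolation=cv2.INTER_CUBIC)
import numpy as np
A=up(a,290,228,120,64,5);B=up(a,168,228,72,90,3);C=up(s,268,232,135,110,4)
A=np.pad(A,((0,0),(0,200),(0,0)));
low=np.zeros((280,800,3),np.uint8)
low[:270,:216]=B
cv2.imwrite("pics/c1.png",np.vstack([A,low])); 
cv2.imwrite("pics/c2.png",up(s,268,232,135,110,5))
E
```

```text
(no output)
```

View pics/c1.png

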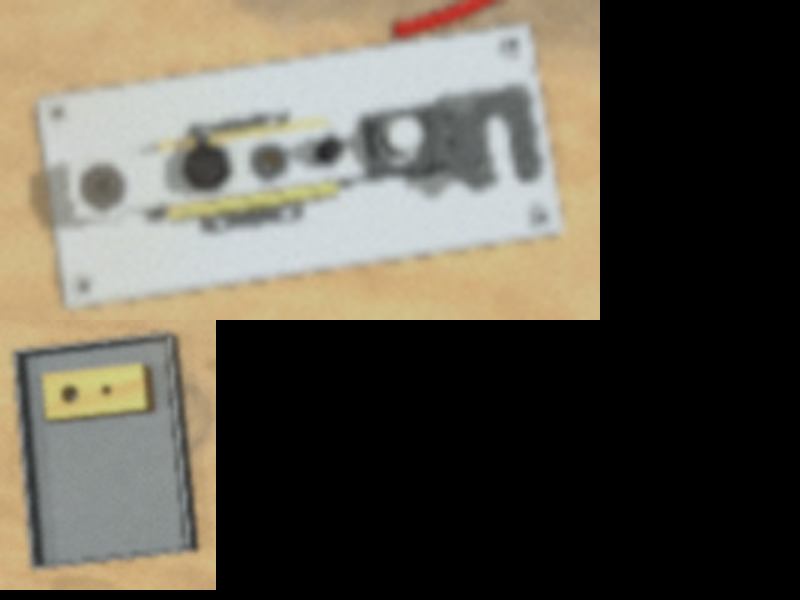

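View pics/c2.png

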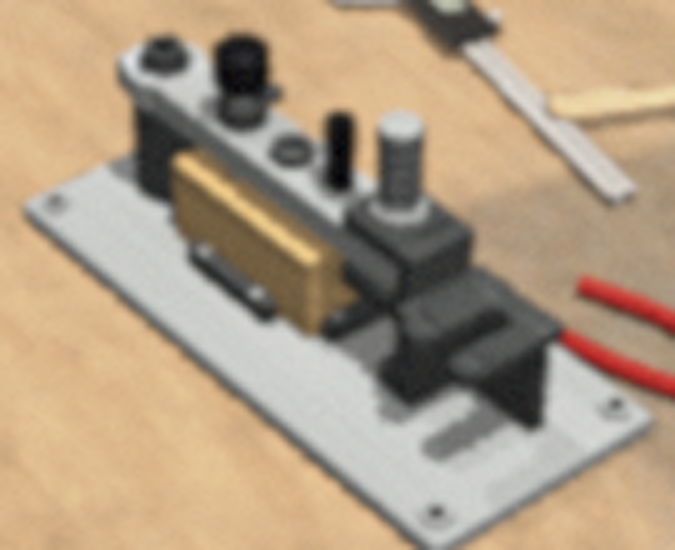

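Crop 1 (top, ×5) shows the plate corners at (38,98), (528,25), (562,232) and (68,303). The knob is at (207,165), the bolt at (102,187), the post at (330,150) and the pin top at (405,138). The tray rim corners are visible below. Crop 2 (scene, ×5) shows the pin top at (400,122), knob top at (240,48), post top at (341,118) and bolt at (165,46).

```bash
cat >h.py <<'E'
import numpy as np,cv2
from scipy.optimize import least_squares
K={"scene":(546.11309658,320.72197696,242.54287911,-0.01857581),"top":(483.47444147,321.38421696,239.15000393,-0.04490133)}
T={"scene":np.array([[ 8.68783740e-01,2.90128580e-01,-4.01298168e-01,3.02185863e+01],[-4.95081435e-01,4.91799370e-01,-7.16259556e-01,-9.20802655e+02],[-1.04491820e-02,8.20949929e-01,5.70904570e-01,8.30170520e+02]]),
"top":np.array([[ 5.59617639e-03,9.93757689e-01,-1.11419646e-01,4.28408600e+02],[-9.99942074e-01,4.53665848e-03,-9.76051360e-03,-9.48064335e+00],[-9.19411256e-03,1.11467814e-01,9.93725513e-01,1.47032294e+03]])}
def cam(n):
    f,cx,cy,k=K[n];return np.array([[f,0,cx],[0,f,cy],[0,0,1.]]),np.array([k,0,0,0,0.]),T[n]
def ray(c,px):
    Km,d,M=c;u=cv2.undistortPoints(np.array([[px]],float),Km,d)[0,0]
    return M[:3,3],M[:3,:3]@np.array([u[0],-u[1],-1])
def atz(c,px,z):
    o,r=ray(c,px);return o+r*(z-o[2])/r[2]
def tri(rs):
    A=np.zeros((3,3));b=np.zeros(3)
    for o,r in rs:
        r=r/np.linalg.norm(r);P=np.eye(3)-np.outer(r,r);A+=P;b+=P@o
    X=np.linalg.solve(A,b);return X,[round(np.linalg.norm(np.cross(X-o,r/np.linalg.norm(r))),1) for o,r in rs]
def proj(c,X):
    Km,d,M=c;p=M[:3,:3].T@(np.asarray(X,float)-M[:3,3]);return cv2.projectPoints(np.array([[p[0],-p[1],-p[2]]]),np.zeros(3),np.zeros(3),Km,d)[0][0,0]
def fit2(J,W): # rigid planar
    J=np.array(J)[:,:2];W=np.array(W)[:,:2];a=J-J.mean(0);b=W-W.mean(0)
    th=np.arctan2((a[:,0]*b[:,1]-a[:,1]*b[:,0]).sum(),(a*b).sum());R=np.array([[np.cos(th),-np.sin(th)],[np.sin(th),np.cos(th)]])
    t=W.mean(0)-R@J.mean(0);return th,t,np.round(W-(J@R.T+t),1)
E
python3 - <<'E'
from h import *
np.set_printoptions(precision=1,suppress=True)
t=lambda u,v:(290+(u+.5)/5-.5,228+(v+.5)/5-.5)
s=lambda u,v:(268+(u+.5)/5-.5,232+(v+.5)/5-.5)
b=lambda u,v:(168+(u+.5)/3-.5,228+(v-320+.5)/3-.5)
ct,cs=cam("top"),cam("scene")
P={"pin":((405,138),(400,122),(0,-85,145)),"knob":((207,165),(240,48),(0,25,125)),"post":((330,150),(341,118),(0,-45,125)),"bolt":((102,187),(165,46),(0,85,95)),
"c0":((38,98),None,(65,120,12)),"c1":((528,25),(650,425),(65,-185,12)),"c2":((562,232),(435,545),(-65,-185,12)),"c3":((68,303),(25,208),(-65,120,12))}
J=[];W=[]
for n,(a,c,j) in P.items():
    z=atz(ct,t(*a),j[2]);J.append(j);W.append(z);print(n,j,"topz",z,*( [tri([ray(ct,t(*a)),ray(cs,s(*c))])] if c else []))
th,tt,r=fit2(J,W);print("jig",th,tt,r)
W=[atz(ct,b(*p),42) for p in((15,352),(174,334),(197,548),(35,566))];print(fit2([(110,80),(110,-80),(-110,-80),(-110,80)],W))
print("block",fit2([(22.5,50),(22.5,-50),(-22.5,-50),(-22.5,50)],[atz(ct,b(*p),49) for p in((42,376),(145,363),(149,409),(45,418))]))
E
```

```text
pin (0, -85, 145) topz [ 533.3 -131.9  145. ] (array([ 534.8, -132.7,  144.8]), [np.float64(1.7), np.float64(1.7)])
knob (0, 25, 125) topz [519.2 -23.4 125. ] (array([519.5, -23.5, 123.4]), [np.float64(0.1), np.float64(0.1)])
post (0, -45, 125) topz [527.9 -91.9 125. ] (array([529.6, -92.8, 123.7]), [np.float64(1.7), np.float64(1.7)])
bolt (0, 85, 95) topz [508.4  36.   95. ] (array([509.7,  35.5,  92.7]), [np.float64(1.3), np.float64(1.3)])
c0 (65, 120, 12) topz [567.  78.  12.]
c1 (65, -185, 12) topz [ 613.  -219.4   12. ] (array([ 614.4, -220.7,    4.7]), [np.float64(0.5), np.float64(0.5)])
c2 (-65, -185, 12) topz [ 487.4 -238.5   12. ] (array([ 488.7, -239.4,   10.2]), [np.float64(1.3), np.float64(1.3)])
c3 (-65, 120, 12) topz [443.4  58.6  12. ] (array([443.2,  59. ,   5.7]), [np.float64(0.3), np.float64(0.3)])
jig 0.15043708155050325 [522.2 -48. ] [[-1.6  0.1]
 [ 0.8 -0.1]
 [-1.   0.6]
 [-1.  -0. ]
 [-1.4 -2.4]
 [-1.2  1.8]
 [ 1.8  2.2]
 [ 3.5 -2.3]]
(np.float64(0.12710965593127005), array([492.7, 356.3]), array([[-2.7,  0.4],
       [-4.2, -0.2],
       [ 2.8, -0.6],
       [ 4.1,  0.3]]))
block (np.float64(0.11138521156188776), array([549.3, 366. ]), array([[-1.7,  1.5],
       [ 0.6, -1.5],
       [-0.3, -1.9],
       [ 1.4,  1.9]]))
```

```bash
R='[85,-512,-489,-150,1.053]'; python3 nudge.py '[[85,-512,-489,-150,1.053],[85,-512,-489,-150,1.053],[85,-512,-489,-150,1.053],[85,-512,-489,-150,1.053],[85,-512,-489,-150,1.053],[85,-512,-489,-150,1.053],[85,-512,-489,-150,1.053],[85,-512,-489,-150,1.053],[85,-512,-489,-150,1.053],[85,-512,-489,-150,1.053],[85,-512,-489,-150,1.053],[85,-512,-489,-150,1.053]]'
python3 - <<'E'
from rig import arm, grab_frame, observe
import cv2,numpy as np
np.set_printoptions(precision=3,suppress=True)
s=observe();print(s['qpos'],s['tool_pos'],s['ee_rot'],s['contact_force'])
f=grab_frame("wrist");cv2.imwrite("pics/w1.png",f["image"]);np.save("w1.npy",np.array([f["intrinsics"],f["distortion"],f["cam_to_world"]],dtype=object),allow_pickle=True);print(f["distortion"],f["intrinsics"],f["cam_to_world"])
E
```

```text
time_s: 1.6
tool_pos: [527.4, -59.9, 342.6]
ee_rot: [0.0, 0.653, 0.757, -0.0]
contact_force: [-0.1, 0.6, -0.3]
opening: 85.2
gripper_force: 0.0
[-0.116  0.091  1.637 -0.     1.413 -0.264] [527.396 -59.943 342.578] [ 0.     0.653  0.757 -0.   ] [-0.122  0.611 -0.345]
[-0.093  0.     0.     0.     0.   ] [[430.567   0.    316.558]
 [  0.    430.567 235.583]
 [  0.      0.      1.   ]] [[  0.989  -0.14   -0.045 516.515]
 [  0.147   0.945   0.291  15.614]
 [  0.002  -0.295   0.956 524.497]
 [  0.      0.      0.      1.   ]]
```

View pics/w1.png

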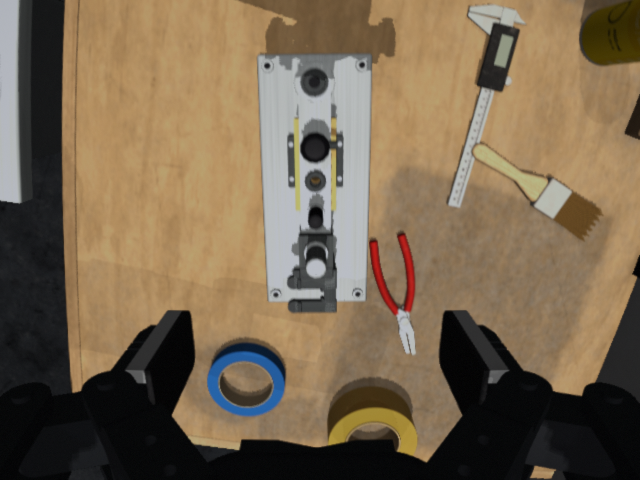

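The wrist view shows the jig square on. Plate corners are at (260,54), (370,54), (366,302) and (267,302), the knob is at (315,147), the post at (316,215) and the pin at (316,260). I'll enlarge it.

```bash
python3 - <<'E'
import cv2,numpy as np
a=cv2.imread("pics/w1.png")
up=lambda x0,y0,w,h,k:cv2.resize(a[y0:y0+h,x0:x0+w],None,fx=k,fy=k,interpolation=cv2.INTER_CUBIC)
cv2.imwrite("pics/c3.png",np.hstack([up(250,45,130,140,3),up(250,180,130,140,3)]))
E
```

```text
(no output)
```

View pics/c3.png

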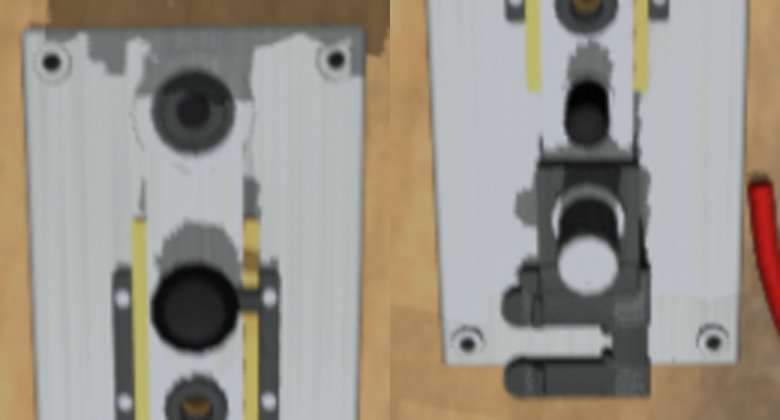

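Crop 3 (wrist, ×3) shows the bolt at (193,110) and knob top at (195,307) in the left half. In the right half, minus 390, the post top is at (197,122), the pin top at (198,263) and the notch midline at v≈341, with its closed end at u≈220.

```bash
python3 - <<'E'
from h import *
np.set_printoptions(precision=1,suppress=True)
k,d,M=np.load("w1.npy",allow_pickle=True);cw=(np.array(k,float),np.array(d,float),np.array(M,float)[:3])
l=lambda u,v:(250+(u+.5)/3-.5,45+(v+.5)/3-.5)
r=lambda u,v:(250+(u+.5)/3-.5,180+(v+.5)/3-.5)
t=lambda u,v:(290+(u+.5)/5-.5,228+(v+.5)/5-.5)
s=lambda u,v:(268+(u+.5)/5-.5,232+(v+.5)/5-.5)
ct,cs=cam("top"),cam("scene")
P=[("c0",(65,120,12),l(362,28),t(38,98),None),("c3",(-65,120,12),l(23,30),t(68,303),s(25,208)),("c1",(65,-185,12),r(347,362),t(528,25),s(650,425)),("c2",(-65,-185,12),r(53,362),t(562,232),s(435,545)),
("bolt",(0,85,95),l(193,110),t(102,187),s(165,46)),("knob",(0,25,125),l(195,307),t(207,165),s(240,48)),("post",(0,-45,125),r(197,122),t(330,150),s(341,118)),("pin",(0,-85,145),r(198,263),t(405,138),s(400,122))]
J=[];W=[]
for n,j,w,a,c in P:
    rs=[ray(cw,w),ray(ct,a)]+([ray(cs,c)] if c else []);z=atz(cw,w,j[2]);J.append(j);W.append(z);print(n,j,"wristz",z,"tri",*tri(rs))
print(fit2(J,W));print("only high",fit2(J[4:],W[4:]))
th,tt,_=fit2(J,W);R=np.array([[np.cos(th),-np.sin(th)],[np.sin(th),np.cos(th)]])
for p in (r(205,325),r(205,357.5),r(220,341)):
    print("notch jig",(atz(cw,p,75)[:2]-tt)@R)
E
```

```text
c0 (65, 120, 12) wristz [568.9  79.   12. ] tri [566.1  76.8  30.6] [np.float64(0.9), np.float64(0.9)]
c3 (-65, 120, 12) wristz [443.7  59.7  12. ] tri [443.1  59.6   5.5] [np.float64(0.8), np.float64(0.7), np.float64(0.1)]
c1 (65, -185, 12) wristz [ 616.9 -219.    12. ] tri [ 615.6 -221.     5.3] [np.float64(2.7), np.float64(1.9), np.float64(0.9)]
c2 (-65, -185, 12) wristz [ 489.9 -237.8   12. ] tri [ 489.1 -239.1    9.6] [np.float64(0.6), np.float64(1.6), np.float64(1.1)]
bolt (0, 85, 95) wristz [511.7  36.2  95. ] tri [510.5  36.1  92. ] [np.float64(1.2), np.float64(1.9), np.float64(0.9)]
knob (0, 25, 125) wristz [521.1 -22.3 125. ] tri [520.2 -22.9 122.7] [np.float64(1.0), np.float64(0.9), np.float64(0.2)]
post (0, -45, 125) wristz [531.9 -91.1 125. ] tri [530.6 -92.1 122.7] [np.float64(1.4), np.float64(2.5), np.float64(1.3)]
pin (0, -85, 145) wristz [ 538.1 -131.1  145. ] tri [ 536.2 -132.   143.7] [np.float64(2.1), np.float64(2.8), np.float64(0.9)]
(np.float64(0.15586199580053253), array([524.9, -47.3]), array([[-1.6, -2.3],
       [ 1.7, -1.5],
       [-0.9,  1. ],
       [ 0.5,  2.4],
       [ 0.1, -0.5],
       [ 0.1,  0.3],
       [ 0. ,  0.6],
       [ 0.1,  0.1]]))
only high (np.float64(0.15650103669534715), array([524.9, -47.1]), array([[ 0. , -0.6],
       [ 0.1,  0.1],
       [-0.1,  0.5],
       [-0. , -0. ]]))
notch jig [   2.3 -137.5]
notch jig [   2.2 -151. ]
notch jig [   7.9 -144.2]
```

```bash
python3 nudge.py '[[85,38,-1,120,-0.009],[85,38,-1,180,-0.009],[85,38,-1,242,-0.009],[85,38,-1,242,-0.009],[85,38,-1,242,-0.009],[85,38,-1,242,-0.009],[20,38,-1,242,-0.009],[20,38,-1,242,-0.009],[20,38,-1,242,-0.009],[20,38,-1,242,-0.009],[20,38,-1,242,-0.009]]' 50
```

```text
time_s: 3.02
tool_pos: [520.0, -19.8, 100.3]
ee_rot: [0.0, 0.649, 0.761, -0.0]
contact_force: [0.3, 0.6, -0.8]
opening: 20.1
gripper_force: 0.0
```

```bash
python3 - <<'E'
from rig import arm, grab_frame, observe
import cv2
s=observe();print(s['tool_pos'],s['opening'],s['gripper_force'],s['contact_force'])
a=grab_frame("wrist")["image"];b=grab_frame("scene")["image"]
import numpy as np
cv2.imwrite("pics/w2.png",np.hstack([cv2.resize(a,(400,300)),cv2.resize(b[200:320,240:400],(400,300),interpolation=cv2.INTER_CUBIC)]))
E
```

```text
[519.97111557 -19.7856704  100.34921453] 20.112980301224272 0.0 [ 0.27281515  0.60519684 -0.78883207]
```

View pics/w2.png

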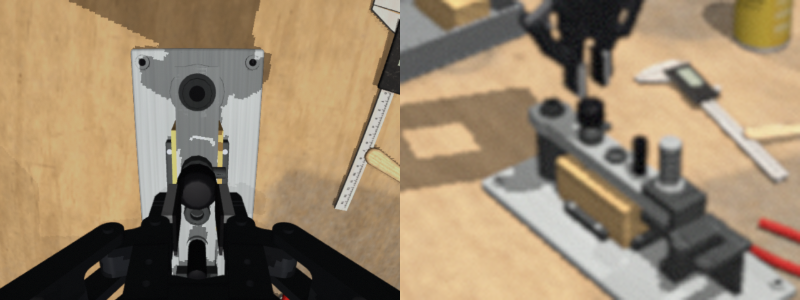

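The wrist half shows the knob at (200,185), ahead of the fingers. The scene half shows the fingertips at about (585,80) and (603,75), above and behind the knob at (592,108). I'll work out where the tips really are.

```bash
python3 - <<'E'
from h import *
from rig import arm, grab_frame, observe
f=grab_frame("wrist");cw=(f["intrinsics"],f["distortion"],f["cam_to_world"][:3]);print(np.round(f["cam_to_world"],3))
cs=cam("scene")
e=lambda p:(np.round((p[0]-240)*2.5+400),np.round((p[1]-200)*2.5))
print("scene tcp",e(proj(cs,(520,-20,100))),"tcp+50",e(proj(cs,(520,-20,150))),"knobtop",e(proj(cs,(521,-22.5,125))))
print("wrist tcp",proj(cw,(520,-20,100))*.625,"knob",proj(cw,(521,-22.5,125))*.625)
E
```

```text
[[ 9.87000e-01 -1.51000e-01 -4.80000e-02  5.08309e+02]
 [ 1.58000e-01  9.44000e-01  2.90000e-01  5.55780e+01]
 [ 1.00000e-03 -2.94000e-01  9.56000e-01  2.82178e+02]
 [ 0.00000e+00  0.00000e+00  0.00000e+00  1.00000e+00]]
scene tcp (np.float64(588.0), np.float64(122.0)) tcp+50 (np.float64(587.0), np.float64(77.0)) knobtop (np.float64(590.0), np.float64(101.0))
wrist tcp [196.96623363 173.9195032 ] knob [197.81948099 192.68070978]
```

```bash
python3 - <<'E'
from rig import arm, grab_frame, observe
import cv2,numpy as np
a=grab_frame("wrist")["image"];b=grab_frame("scene")["image"];c=grab_frame("top")["image"]
up=lambda i,x0,y0,w,h:cv2.resize(np.clip(i[y0:y0+h,x0:x0+w]*1.0*2.0,0,255).astype(np.uint8),(400,300 if True else 0),interpolation=cv2.INTER_CUBIC)
A=cv2.resize(np.clip(a[200:480,200:440]*2.2,0,255).astype(np.uint8),(514,600))
B=cv2.resize(np.clip(b[200:285,285:345]*1.6,0,255).astype(np.uint8),(286,405),interpolation=cv2.INTER_CUBIC)
C=cv2.resize(c[225:266,290:350],(286,195),interpolation=cv2.INTER_CUBIC)
cv2.imwrite("pics/w3.png",np.hstack([A,np.vstack([B,C])]))
E
```

```text
(no output)
```

View pics/w3.png

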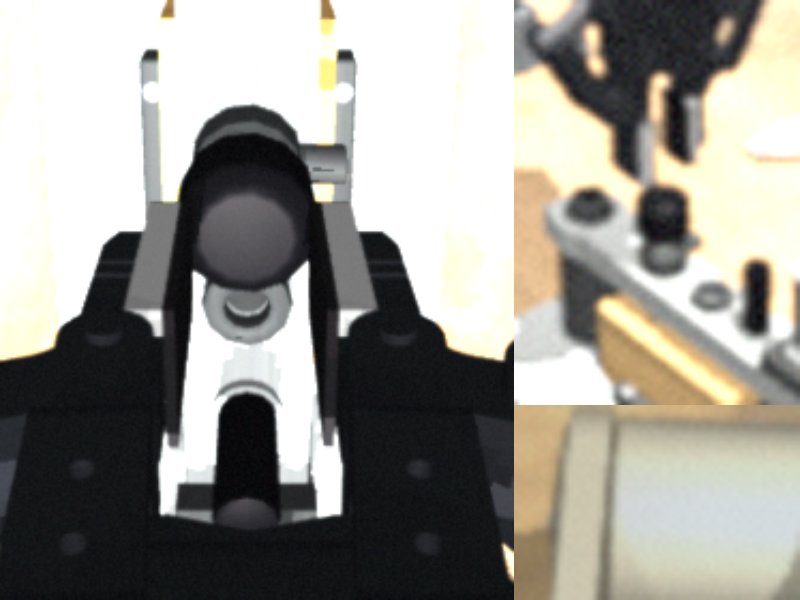

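```bash
python3 - <<'E'
from h import *
from rig import arm, grab_frame, observe
np.set_printoptions(precision=1,suppress=True)
f=grab_frame("wrist");cw=(f["intrinsics"],f["distortion"],f["cam_to_world"][:3]);cs=cam("scene")
A=lambda u,v:(200+u*240/514,200+v*280/600)
B=lambda u,v:(285+(u-514)*60/286,200+v*85/405)
print("mid tips",tri([ray(cw,A(247,207)),ray(cs,B(658,167))]))
for n,p in(("tcp",(520,-20,100)),("knobtop",(521,-22.5,125)),("knobtop_up",(521,-22.5,128)),("post",(531.9,-91,125)),("railscrew",(524.6+28*.988-22*.156,-47.2+28*.156+22*.988,24))):
    q=proj(cw,p);print(n,(q-200)*[514/240,600/280], "scene",(proj(cs,p)-[285,200])*[286/60,405/85]+[514,0])
s=observe();print(s["qpos"],s["tool_pos"],s["opening"])
E
```

```text
mid tips (array([521.3, -14.4, 133.6]), [np.float64(2.4), np.float64(2.4)])
tcp [246.5 167.8] scene [657.7 232.3]
knobtop [249.5 232.1] scene [661.3 191.7]
knobtop_up [249.5 239.5] scene [661.2 186.5]
post [249.2 521.3] scene [754.7 257.6]
railscrew [343.3  84.9] scene [711.2 339.2]
[-0.   0.3  1.9 -0.   0.9 -0.2] [520.  -19.8 100.2] 19.651578834434112
```

The picture shows the knob directly below the fingertips. Triangulated, the tips sit at z≈131, about 30 mm behind the reported TCP, so the close passed over the knob. I'll open, go 28 mm lower and close again.

```bash
python3 nudge.py '[[70,-3,0,0,0],[70,-3,0,0,0],[70,-3,0,0,0],[70,-3,0,10,0],[70,-3,0,20,0],[70,-3,0,28,0],[70,-3,0,28,0],[15,-3,0,28,0],[15,-3,0,28,0],[15,-3,0,28,0],[15,-3,0,28,0],[15,-3,0,28,0]]' 50
```

```text
time_s: 4.88
tool_pos: [520.3, -22.8, 72.5]
ee_rot: [0.0, 0.649, 0.761, -0.0]
contact_force: [-3.0, -0.8, 4.6]
opening: 25.1
gripper_force: 49.2
```

```bash
python3 nudge.py '[[15,0,0,-2,0],[15,0,0,-4,0],[15,0,0,-4,0]]' 50;python3 - <<'E'
from rig import arm, grab_frame, observe
import cv2,numpy as np
from h import *
a=grab_frame("wrist");b=grab_frame("scene")["image"];c=a["image"]
A=cv2.resize(np.clip(c[200:480,200:440]*2.2,0,255).astype(np.uint8),(514,600))
B=cv2.resize(np.clip(b[200:285,285:345]*1.6,0,255).astype(np.uint8),(286,405),interpolation=cv2.INTER_CUBIC)
cv2.imwrite("pics/w4.png",np.hstack([A,np.vstack([B,np.zeros((195,286,3),np.uint8)])]))
s=observe();print(s["contact_force"],s["moment"],s["opening"])
E
```

```text
time_s: 5.25
tool_pos: [520.2, -22.8, 76.2]
ee_rot: [-0.0, 0.649, 0.761, -0.0]
contact_force: [-0.2, -2.8, -4.1]
opening: 25.1
gripper_force: 49.6
[-1.61568018 -2.26978017 -3.57029966] [-0.38677856  0.16759214  0.09444461] 25.095278388541683
```

```bash
python3 nudge.py '[[15,0,0,-6,0],[15,0,0,-12,0],[15,0,0,-15,0],[15,0,0,-17,0],[15,0,0,-17,0]]' 50
```

```text
time_s: 5.98
tool_pos: [520.0, -22.8, 92.9]
ee_rot: [-0.0, 0.649, 0.761, -0.0]
contact_force: [-0.6, -3.2, -10.1]
opening: 25.3
gripper_force: 51.9
```

```bash
python3 nudge.py '[[15,0,0,-1,0],[15,0,0,-2,0],[15,0,0,-2,0]]' 50
```

```text
time_s: 6.35
tool_pos: [519.5, -22.8, 93.2]
ee_rot: [-0.001, 0.649, 0.761, -0.001]
contact_force: [4.3, -4.8, -33.1]
opening: 24.9
gripper_force: 51.9
```

```bash
python3 nudge.py '[[15,0,0,1.5,0],[60,0,0,1.5,0],[60,0,0,1.5,0],[60,0,0,1.5,0],[60,0,0,-30,0],[60,0,0,-70,0],[60,-50,0,-75,0],[60,-110,0,-75,0],[60,-110,0,-75,0],[60,-110,0,-75,0]]' 60
python3 - <<'E'
from rig import arm, grab_frame, observe
import cv2,numpy as np
from h import *
f=grab_frame("wrist");cw=(f["intrinsics"],f["distortion"],f["cam_to_world"][:3]);cv2.imwrite("pics/w5.png",f["image"])
b=grab_frame("scene")["image"]
print(proj(cw,(537.9,-131.2,145)),proj(cw,(520.9,-22.5,147)))
A=cv2.resize(np.clip(f["image"][100:480,160:480]*1.5,0,255).astype(np.uint8),(505,600))
B=cv2.resize(np.clip(b[200:290,280:360]*1.6,0,255).astype(np.uint8),(290,326),interpolation=cv2.INTER_CUBIC)
cv2.imwrite("pics/w6.png",np.hstack([A,np.vstack([B,np.zeros((274,290,3),np.uint8)])]))
E
```

```text
time_s: 7.6
tool_pos: [537.8, -131.3, 170.5]
ee_rot: [-0.0, 0.649, 0.761, 0.0]
contact_force: [0.3, 0.1, -0.0]
opening: 60.2
gripper_force: 0.0
[315.2903498  258.56070337] [315.7068423   26.19154741]
```

View pics/w6.png

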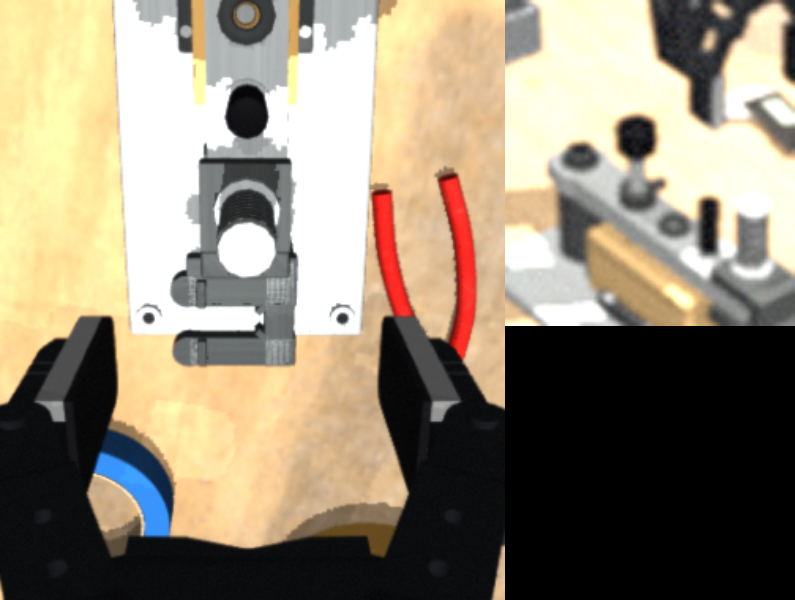

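The knob now stands high on a bare stem, so the plunger is up. The pin top is at (316,256), within 1 mm of the prediction. I'll descend on it.

```bash
python3 nudge.py '[[60,0,0,50,0],[60,0,0,75,0],[60,0,0,90,0],[60,0,0,90,0],[60,0,0,90,0],[10,0,0,90,0],[10,0,0,90,0],[10,0,0,90,0],[10,0,0,90,0],[10,0,0,90,0]]' 60
```

```text
time_s: 8.95
tool_pos: [538.2, -131.5, 81.0]
ee_rot: [0.0, 0.649, 0.761, 0.0]
contact_force: [-1.3, 0.2, 5.1]
opening: 18.0
gripper_force: 58.5
```

```bash
python3 nudge.py '[[10,0,0,-8,0],[10,0,0,-16,0],[10,0,0,-24,0],[10,0,0,-24,0]]' 60; python3 nudge.py '[[10,0,0,-15,0],[10,0,0,-30,0],[10,0,0,-36,0],[10,0,0,-36,0]]' 60
```

```text
time_s: 9.45
tool_pos: [538.4, -131.5, 105.2]
ee_rot: [0.001, 0.649, 0.761, 0.0]
contact_force: [0.2, -0.2, -0.8]
opening: 18.1
gripper_force: 58.6
time_s: 9.95
tool_pos: [538.3, -131.4, 141.0]
ee_rot: [0.001, 0.649, 0.761, 0.0]
contact_force: [0.6, -0.2, -0.9]
opening: 17.9
gripper_force: 58.6
```

```bash
python3 nudge.py '[[10,-20,0,0,0],[10,-40,0,0,0],[10,-55,0,0,0],[10,-60,0,0,0],[10,-60,0,0,0],[10,-60,0,15,0],[10,-60,0,25,0],[10,-60,0,30,0],[10,-60,0,34,0],[10,-60,0,38,0],[10,-60,0,38,0]]' 60
python3 - <<'E'
from rig import arm, grab_frame, observe
import cv2
cv2.imwrite("pics/w7.png",grab_frame("wrist")["image"]);s=observe();print(s["contact_force"],s["moment"])
E
```

```text
time_s: 11.32
tool_pos: [547.3, -190.6, 102.1]
ee_rot: [-0.0, 0.649, 0.761, -0.0]
contact_force: [0.2, -0.1, -1.1]
opening: 18.0
gripper_force: 58.6
[ 0.15796547 -0.47350451 -0.72386396] [0.0400577  0.01517382 0.03182779]
```

```bash
python3 nudge.py '[[10,0,0,10,0],[10,0,0,20,0],[10,0,0,30,0],[10,0,0,38,0],[10,0,0,41,0],[10,0,0,41,0]]' 60;  python3 nudge.py '[[10,0,0,1,0],[10,0,0,2,0],[10,0,0,2,0]]' 60
```

```text
time_s: 12.12
tool_pos: [547.3, -190.6, 61.1]
ee_rot: [-0.0, 0.649, 0.761, -0.0]
contact_force: [-0.4, -0.2, -1.1]
opening: 18.0
gripper_force: 58.8
time_s: 12.5
tool_pos: [547.4, -190.6, 59.4]
ee_rot: [0.0, 0.649, 0.761, 0.0]
contact_force: [-0.2, 0.3, -1.1]
opening: 17.9
gripper_force: 58.8
```

```bash
python3 nudge.py '[[10,0,0,0.5,0],[10,0,0,1,0],[10,0,0,1,0]]' 60
```

```text
time_s: 12.88
tool_pos: [547.5, -190.7, 59.0]
ee_rot: [0.0, 0.649, 0.761, 0.0]
contact_force: [-2.6, 0.3, 6.2]
opening: 18.2
gripper_force: 59.5
```

```bash
python3 nudge.py '[[18,0,0,0,0],[45,0,0,0,0],[45,0,0,0,0],[45,0,0,-25,0],[45,0,0,-65,0],[45,0,0,-105,0],[45,50,0,-110,0],[45,100,0,-110,0],[45,100,0,-110,0],[45,100,0,-110,0]]' 40
python3 - <<'E'
from rig import arm, grab_frame, observe
import cv2
from h import *
f=grab_frame("wrist");cv2.imwrite("pics/w8.png",f["image"]);cw=(f["intrinsics"],f["distortion"],f["cam_to_world"][:3])
g=grab_frame("scene");cv2.imwrite("pics/s8.png",g["image"]);cs=cam("scene")
J=lambda x,y,z:(524.7+.988*x-.1557*y,-47.2+.1557*x+.988*y,z)
print("pin top parked",proj(cs,J(0,-145,123)),proj(cw,J(0,-145,123)),"post",proj(cw,J(0,-45,125)))
im=g["image"].astype(int);m=(im.min(2)>165);ys,xs=np.nonzero(m[270:320,330:385]);print(np.c_[xs+330,ys+270][:40].tolist())
E
```

```text
time_s: 14.12
tool_pos: [531.8, -92.1, 168.3]
ee_rot: [0.0, 0.648, 0.761, -0.0]
contact_force: [-0.3, -0.0, -0.8]
opening: 45.0
gripper_force: 0.0
pin top parked [366.45978933 276.88952215] [314.77163955 395.41376463] post [315.1074203  246.80488539]
[[330, 270], [331, 270], [340, 270], [341, 270], [330, 271], [331, 271], [332, 271], [330, 272], [331, 272], [332, 272], [333, 272], [334, 272], [335, 272], [332, 273], [333, 273], [334, 273], [335, 273], [333, 274], [334, 274], [335, 274], [334, 275], [335, 275], [364, 276], [365, 276], [366, 276], [367, 276], [368, 276], [369, 276], [370, 276], [363, 277], [364, 277], [365, 277], [366, 277], [367, 277], [368, 277], [369, 277], [370, 277], [363, 278], [364, 278], [365, 278]]
```

The scene image puts the parked pin's top at (367,277), as predicted for a seated pin. Next is the gate handle.

```bash
python3 nudge.py '[[45,1,0,50,0],[45,1,0,85,0],[45,1,0,98,0],[45,1,0,98,0],[45,1,0,98,0],[5,1,0,98,0],[5,1,0,98,0],[5,1,0,98,0],[5,1,0,98,0]]' 40
python3 - <<'E'
import numpy as np
# from shut: gate pivot 130 mm along tool +x; ccw open => world; tool frame: x=jig y, y=jig x, turn negative
for a in np.arange(.15,1.86,.17): print(round(a,2),round(130-130*np.cos(a),1),round(130*np.sin(a),1),round(-a,2))
E
```

```text
time_s: 15.35
tool_pos: [532.1, -91.0, 71.3]
ee_rot: [0.001, 0.649, 0.761, 0.0]
contact_force: [-0.8, -0.7, 5.9]
opening: 12.9
gripper_force: 38.9
0.15 1.5 19.4 -0.15
0.32 6.6 40.9 -0.32
0.49 15.3 61.2 -0.49
0.66 27.3 79.7 -0.66
0.83 42.3 95.9 -0.83
1.0 59.8 109.4 -1.0
1.17 79.3 119.7 -1.17
1.34 100.3 126.6 -1.34
1.51 122.1 129.8 -1.51
1.68 144.2 129.2 -1.68
1.85 165.8 125.0 -1.85
```

```bash
python3 nudge.py '[[5,0.4,10,0,-0.08],[5,1.5,19.4,0,-0.15],[5,6.6,40.9,0,-0.32],[5,15.3,61.2,0,-0.49],[5,27.3,79.7,0,-0.66],[5,27.3,79.7,0,-0.66]]' 40
```

```text
time_s: 16.1
tool_pos: [606.5, -49.5, 71.3]
ee_rot: [-0.0, 0.365, 0.931, 0.001]
contact_force: [-3.1, 3.1, 9.4]
opening: 12.9
gripper_force: 39.9
```

```bash
python3 nudge.py '[[5,1.9,22,0,-0.17],[5,7.4,43.4,0,-0.34],[5,16.5,63.5,0,-0.51],[5,28.9,81.7,0,-0.68],[5,44.2,97.7,0,-0.85],[5,62,110.8,0,-1.02],[5,77,118.7,0,-1.15],[5,77,118.7,0,-1.15]]' 40; python3 -c "
from rig import arm, grab_frame, observe;print(observe()['qpos'])"
```

```text
time_s: 17.1
tool_pos: [627.4, 88.1, 71.3]
ee_rot: [-0.003, -0.2, 0.98, -0.0]
contact_force: [-12.1, -4.6, 14.7]
opening: 13.1
gripper_force: 40.4
[ 1.37703230e-01  4.99072691e-01  1.70535970e+00 -1.06951969e-03
  9.42415467e-01 -1.83428151e+00]
```

```bash
python3 nudge.py '[[13,0,0,0,0],[45,0,0,0,0],[45,0,0,0,0],[45,0,0,-40,0],[45,0,0,-100,0],[45,0,0,-100,0]]' 40;  python3 nudge.py '[[85,50,-28,0,0.188],[85,100,-56,0,0.376],[85,147.5,-84.2,0,0.564],[85,147.5,-84.2,0,0.752],[85,147.5,-84.2,0,0.94],[85,147.5,-84.2,0,1.128],[85,147.5,-84.2,0,1.316],[85,147.5,-84.2,0,1.504],[85,147.5,-84.2,0,1.692],[85,147.5,-84.2,0,1.818],[85,147.5,-84.2,0,1.818],[85,147.5,-84.2,0,1.818]]' 40
python3 - <<'E'
from rig import arm, grab_frame, observe
import cv2
from h import *
f=grab_frame("wrist");cv2.imwrite("pics/w9.png",f["image"]);cw=(f["intrinsics"],f["distortion"],f["cam_to_world"][:3])
J=lambda x,y,z:(524.7+.988*x-.1557*y,-47.2+.1557*x+.988*y,z)
im=f["image"]
for p in [(-22.5,50),(22.5,50),(22.5,-50),(-22.5,-50)]: print(proj(cw,J(*p,57)).round(1),end=" ")
hsv=cv2.cvtColor(im,cv2.COLOR_BGR2HSV);c=proj(cw,J(0,0,57)).astype(int)
g=im[c[1],c[0]-60:c[0]+60].astype(int)
m=cv2.inRange(hsv,(15,70,90),(32,190,255));h=proj(cw,J(0,25,57));print("hole pred",h,proj(cw,J(0,-12,57)))
x0,y0=c[0]-75,c[1]-110;sub=m[y0:y0+220,x0:x0+150];n,l,s,cc=cv2.connectedComponentsWithStats(sub);print(c)
for i in range(1,n):
    if s[i,4]>300:print(s[i]+[x0,y0,0,0,0],cc[i]+[x0,y0], cv2.minAreaRect(np.argwhere(l==i)[:,::-1].astype(np.float32)))
E
```

```text
time_s: 17.85
tool_pos: [634.3, 88.6, 175.6]
ee_rot: [0.005, -0.198, 0.98, -0.0]
contact_force: [0.1, 0.2, -1.0]
opening: 45.0
gripper_force: 0.0
time_s: 19.35
tool_pos: [527.1, -46.8, 169.9]
ee_rot: [-0.0, 0.651, 0.759, -0.0]
contact_force: [0.3, -0.1, -0.3]
opening: 84.9
gripper_force: 0.0
[278.2 144.5] [344.8 144.3] [342.7 281.3] [282.  281.5] hole pred [311.72221955 181.00863008] [312.02764806 232.34288461]
[311 216]
[ 278  143   67  139 8279] [311.53231067 212.68100012] ((75.0, 106.0), (138.0, 66.0), 90.0)
```

```bash
python3 nudge.py '[[85,0,-2.4,60,-0.004],[85,0,-2.4,110,-0.004],[85,0,-2.4,145,-0.004],[85,0,-2.4,160,-0.004],[85,0,-2.4,166,-0.004],[85,0,-2.4,166,-0.004]]' 30
python3 - <<'E'
from rig import arm, grab_frame, observe
import cv2
from h import *
f=grab_frame("wrist");g=grab_frame("scene")["image"];cs=cam("scene");s=observe();print(s["tool_pos"],s["contact_force"])
print("tcp+30 scene",proj(cs,s["tool_pos"]+[0,0,30]),proj(cs,s["tool_pos"]))
A=cv2.resize(np.clip(f["image"][130:480,140:500]*1.5,0,255).astype(np.uint8),(440,428))
B=cv2.resize(np.clip(g[225:325,275:365]*1.5,0,255).astype(np.uint8),(360,400),interpolation=cv2.INTER_CUBIC)
cv2.imwrite("pics/w10.png",np.hstack([A,np.vstack([B,np.zeros((28,360,3),np.uint8)])]))
E
```

```text
time_s: 20.15
tool_pos: [525.6, -47.2, 5.0]
ee_rot: [0.0, 0.65, 0.76, 0.0]
contact_force: [0.8, -0.7, 1.2]
opening: 85.1
gripper_force: 0.0
[525.93397629 -47.25344412   5.46571487] [-0.03173677 -0.18191705 -0.19338151]
tcp+30 scene [323.49673062 276.28198523] [323.59204838 286.2155709 ]
```

```bash
python3 nudge.py '[[30,0,0,0,0],[30,0,0,0,0],[30,0,0,0,0],[30,0,0,0,0],[30,0,0,0,0],[30,0,0,0,0]]' 40
```

```text
time_s: 21.0
tool_pos: [525.0, -47.2, 4.9]
ee_rot: [0.0, 0.65, 0.76, 0.0]
contact_force: [-2.0, 0.5, 8.1]
opening: 44.0
gripper_force: 40.8
```

```bash
python3 nudge.py '[[30,0,0,-3,0],[30,0,0,-8,0],[30,0,0,-16,0],[30,0,0,-30,0],[30,0,0,-50,0],[30,0,0,-80,0],[30,0,0,-100,0],[30,0,0,-100,0]]' 60
python3 - <<'E'
from rig import arm, grab_frame, observe
import cv2
from h import *
f=grab_frame("wrist");g=grab_frame("scene")["image"];t=grab_frame("top")["image"]
A=cv2.resize(np.clip(f["image"][130:480,140:500]*1.4,0,255).astype(np.uint8),(440,428))
B=cv2.resize(np.clip(g[165:325,190:370]*1.3,0,255).astype(np.uint8),(360,320),interpolation=cv2.INTER_CUBIC)
cv2.imwrite("pics/w11.png",np.hstack([A,np.vstack([B,np.zeros((108,360,3),np.uint8)])]))
s=observe();print(s["contact_force"],s["opening"],s["tool_pos"],s["ee_rot"])
E
```

```text
time_s: 22.0
tool_pos: [526.3, -47.3, 106.4]
ee_rot: [0.002, 0.65, 0.76, 0.001]
contact_force: [0.2, -0.6, -1.7]
opening: 43.1
gripper_force: 61.7
[ 0.21387219  0.26203842 -1.49033765] 43.50091254500161 [524.33502769 -47.09259454 103.76537662] [-3.37162005e-04  6.50228363e-01  7.59738708e-01 -2.39493933e-04]
```

```bash
python3 nudge.py '[[30,0,0,-50,0],[30,50,-2,-60,0],[30,100,-5,-60,0.036],[30,155,-7,-60,0.036],[30,210,-9,-60,0.036],[30,265,-12,-60,0.036],[30,315,-14,-60,0.036],[30,360,-16,-60,0.036],[30,395,-18,-60,0.036],[30,405.6,-18.6,-60,0.036],[30,405.6,-18.6,-60,0.036],[30,405.6,-18.6,-60,0.036]]' 60
python3 - <<'E'
from rig import arm, grab_frame, observe
import cv2
from h import *
np.set_printoptions(precision=1,suppress=True)
f=grab_frame("wrist");cv2.imwrite("pics/w12.png",f["image"]);cw=(f["intrinsics"],f["distortion"],f["cam_to_world"][:3]);np.save("w12.npy",np.array([f["intrinsics"],f["distortion"],f["cam_to_world"]],dtype=object),allow_pickle=True)
m=cv2.inRange(cv2.cvtColor(f["image"],cv2.COLOR_BGR2HSV),(15,70,90),(32,190,255))
for n,p in(("tb",(548,365,49)),("held",(443.4,350.5,57+98.8+61))):print(n,proj(cw,p))
for p in((-110,80),(110,80),(110,-80),(-110,-80)):
    w=(494+.992*p[0]-.125*p[1],356.5+.125*p[0]+.992*p[1],42);print("rim",proj(cw,w))
n,l,s,cc=cv2.connectedComponentsWithStats(m)
for i in range(1,n):
    if 300<s[i,4]<20000:print(s[i],cc[i],cv2.minAreaRect(np.argwhere(l==i)[:,::-1].astype(np.float32)))
E
```

```text
time_s: 23.65
tool_pos: [443.9, 349.5, 163.8]
ee_rot: [0.0, 0.664, 0.748, -0.001]
contact_force: [-0.2, -0.4, -1.5]
opening: 43.9
gripper_force: 62.2
tb [462.3 211.1]
held [313.6 335.6]
rim [227.3  98.6]
rim [545.   99.5]
rim [517.3 308.2]
rim [240.7 311.5]
[ 430  133   77  141 8150] [467.  204.1] ((468.1224365234375, 204.06471252441406), (64.59503936767578, 141.6873779296875), 4.87389612197876)
[250 171 112  16 481] [298.  175.9] ((304.8334045410156, 173.71470642089844), (10.654329299926758, 111.87939453125), 82.81146240234375)
[137 441  41  39 967] [162.5 464.1] ((157.0, 460.0), (38.0, 40.0), 90.0)
[457 441  40  39 958] [470.6 464.2] ((476.5, 460.0), (39.0, 38.0), 0.0)
```

View pics/w12.png

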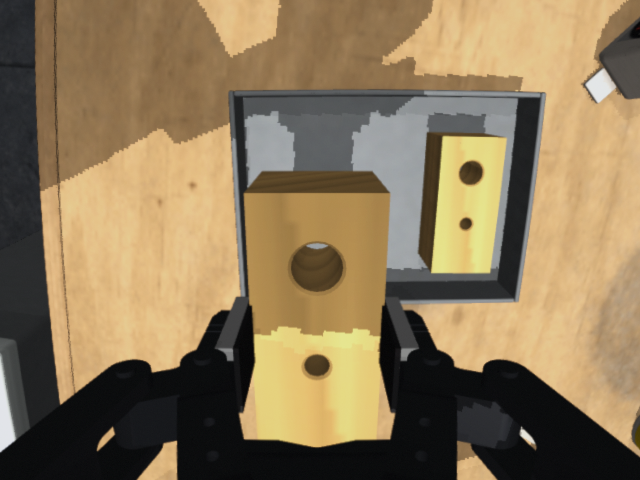

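The tray rim corners are at (230,92), (545,93), (519,302) and (241,302). The finished block's top spans (440,135) to (505,272). The held block is level, with holes up and its top far edge at v≈193. I'll refine the tray pose and check the held block's tilt.

```bash
python3 - <<'E'
from h import *
np.set_printoptions(precision=2,suppress=True)
k,d,M=np.load("w12.npy",allow_pickle=True);cw=(np.array(k,float),np.array(d,float),np.array(M,float)[:3])
W=[atz(cw,p,42) for p in((230,92),(545,93),(519,302),(241,302))];print("tray",fit2([(-110,80),(110,80),(110,-80),(-110,-80)],W))
W=[atz(cw,p,49) for p in((441,135),(505,138),(490,273),(429,272))];print("tb",fit2([(-22.5,50),(22.5,50),(22.5,-50),(-22.5,-50)],W))
t=(443.9,349.5);c,s=np.cos(.12),np.sin(.12)
for z in(210,217,224):
  print(z,[proj(cw,(t[0]+c*x-s*y,t[1]+s*x+c*y,z)) for x,y in((-22.5,50),(22.5,50),(0,25),(0,-12))])
E
```

```text
tray (np.float64(0.12113682304468236), array([494.04, 362.14]), array([[ 1.2, -1.6],
       [-1.5, -0.9],
       [ 0.2,  0.3],
       [ 0.1,  2.2]]))
tb (np.float64(0.11335887327335611), array([550.54, 367.98]), array([[-0.4,  0.5],
       [-0.1, -0.5],
       [ 1.2, -0.3],
       [-0.8,  0.3]]))
210 [array([244.11, 189.45]), array([384.55, 189.14]), array([314.58, 262.5 ]), array([314.93, 357.43])]
217 [array([240.42, 193.86]), array([388.04, 193.54]), array([314.5 , 270.22]), array([314.88, 368.62])]
224 [array([236.35, 198.76]), array([391.91, 198.41]), array([314.41, 278.73]), array([314.81, 380.8 ])]
```

```bash
python3 nudge.py '[[30,6.4,5.3,30,0],[30,6.4,5.3,70,0],[30,6.4,5.3,110,0],[30,6.4,5.3,140,0],[30,6.4,5.3,153,0],[30,6.4,5.3,158,0],[30,6.4,5.3,158,0],[30,6.4,5.3,158,0]]' 60
```

```text
time_s: 24.7
tool_pos: [449.1, 358.2, 7.4]
ee_rot: [0.0, 0.664, 0.748, 0.001]
contact_force: [-0.9, 0.2, -1.6]
opening: 43.5
gripper_force: 62.1
```

```bash
python3 nudge.py '[[30,0,0,1,0],[30,0,0,2,0],[30,0,0,3,0],[30,0,0,3,0]]' 60
```

```text
time_s: 25.2
tool_pos: [448.3, 357.7, 3.2]
ee_rot: [-0.0, 0.664, 0.748, -0.0]
contact_force: [0.1, 0.5, -1.1]
opening: 43.6
gripper_force: 62.1
```

```bash
python3 nudge.py '[[30,0,0,1,0],[30,0,0,2,0],[30,0,0,3,0],[30,0,0,3,0],[30,0,0,3,0]]' 60
```

```text
time_s: 25.82
tool_pos: [448.4, 357.7, 0.3]
ee_rot: [0.0, 0.664, 0.748, 0.0]
contact_force: [0.7, -0.6, -1.4]
opening: 43.2
gripper_force: 62.1
```

```bash
python3 nudge.py '[[30,0,0,1,0],[30,0,0,2,0],[30,0,0,2,0]]' 60
```

```text
time_s: 26.2
tool_pos: [448.3, 357.6, -1.8]
ee_rot: [-0.0, 0.664, 0.748, -0.0]
contact_force: [-0.4, 0.4, -1.5]
opening: 43.5
gripper_force: 62.1
```

```bash
python3 nudge.py '[[30,0,0,1,0],[30,0,0,1.5,0],[30,0,0,1.5,0]]' 60
```

```text
time_s: 26.58
tool_pos: [448.5, 357.7, -2.9]
ee_rot: [0.0, 0.664, 0.748, 0.0]
contact_force: [-1.7, -1.6, 3.8]
opening: 43.6
gripper_force: 62.8
```

```bash
python3 nudge.py '[[30,0,0,0.4,0],[44,0,0,0.4,0],[56,0,0,0.4,0],[56,0,0,0.4,0],[56,0,0,-10,0],[56,0,0,-40,0],[56,0,0,-100,0],[56,-30,0,-160,0],[56,-60,0,-180,0],[56,-60,0,-180,0],[56,-60,0,-180,0]]' 20
python3 - <<'E'
from rig import arm, grab_frame, observe
import cv2
from h import *
np.set_printoptions(precision=1,suppress=True)
f=grab_frame("wrist");cv2.imwrite("pics/w13.png",f["image"]);cw=(f["intrinsics"],f["distortion"],f["cam_to_world"][:3])
g=grab_frame("scene")["image"];cv2.imwrite("pics/s13.png",g)
m=cv2.inRange(cv2.cvtColor(f["image"],cv2.COLOR_BGR2HSV),(15,70,90),(32,190,255))
n,l,s,cc=cv2.connectedComponentsWithStats(m)
for i in range(1,n):
    if 1500<s[i,4]<20000:
        q=cv2.boxPoints(cv2.minAreaRect(np.argwhere(l==i)[:,::-1].astype(np.float32)));print(s[i],cc[i],[atz(cw,p,49)[:2] for p in q])
c,t=np.cos(.119),np.sin(.119)
P=[proj(cw,(448.4+c*x-t*y,357.7+t*x+c*y,49)) for x,y in((-22.5,50),(22.5,50),(22.5,-50),(-22.5,-50),(0,25),(0,-12))];print(P)
v=cv2.cvtColor(f["image"],cv2.COLOR_BGR2GRAY)
for p in P[4:]:
    x,y=p.astype(int);w=v[y-14:y+15,x-14:x+15];b=np.argwhere(w<w.max()*.5);print("hole at",b.mean(0)[::-1]+[x-14,y-14],len(b))
# scene checks
J=lambda x,y,z:(524.7+.988*x-.1557*y,-47.2+.1557*x+.988*y,z)
cs=cam("scene");r=proj(cs,J(0,-145,123)).astype(int);gg=g.min(2);w=gg[r[1]-6:r[1]+6,r[0]-10:r[0]+10];b=np.argwhere(w>165);print("pin pred",r,"seen",b.mean(0)[::-1]+r-[10,6],len(b))
s=observe();print(s["contact_force"])
E
```

```text
time_s: 27.95
tool_pos: [455.4, 298.3, 176.7]
ee_rot: [-0.0, 0.664, 0.748, 0.0]
contact_force: [0.1, 0.4, -0.5]
opening: 55.6
gripper_force: 0.0
[ 284   53   67  145 8750] [317.  125.3] [array([421.3, 405.2]), array([465.6, 410.5]), array([479.2, 311.8]), array([431.2, 306.1])]
[ 425   57   74  145 8438] [460.3 129.7] [array([534.1, 316.2]), array([522.7, 416.6]), array([568. , 420.4]), array([583.3, 318.9])]
[array([282.2,  53.6]), array([348.7,  53.5]), array([346.3, 198. ]), array([285., 198.]), array([315.5,  91.5]), array([315.6, 145.6])]
hole at [317.   84.7] 116
hole at [317.  145.1] 121
pin pred [366 276] seen [367.  277.7] 39
[ 0.4 -0.2  0.4]
```

```bash
python3 - <<'E'
import cv2
from h import *
g=cv2.imread("pics/s13.png").max(2);cs=cam("scene")
J=lambda x,y,z:(524.7+.988*x-.1557*y,-47.2+.1557*x+.988*y,z)
for a in(1.75,1.83,1.85):
    for n,r,z in(("knob",60,(147,)),("post",130,(125,))):
        print(a,n,proj(cs,J(r*np.sin(a),85-r*np.cos(a),z[0])))
n,l,s,c=cv2.connectedComponentsWithStats((g[225:300,300:380]<60).astype(np.uint8))
for i in range(1,n):
    if s[i,4]>8:print(s[i]+[300,225,0,0,0])
E
```

```text
1.75 knob [316.79319653 210.81697007]
1.75 post [335.50412724 207.11756484]
1.83 knob [315.23980322 210.1741322 ]
1.83 post [332.20864374 205.79880505]
1.85 knob [314.83691477 210.0242867 ]
1.85 post [331.35779212 205.4921903 ]
[312 231   7   3  10]
[359 236   4   5  11]
[300 254   8  18 110]
[304 271  10   5  14]
[325 274  11   9  17]
[333 276  31  24 239]
[307 284  10   8  15]
[356 298   7   2  11]
```

```bash
python3 - <<'E'
import cv2
from h import *
g=cv2.imread("pics/s13.png").max(2)
print(g[200:236:1,304:340:2])
n,l,s,c=cv2.connectedComponentsWithStats((g[195:250,295:350]<75).astype(np.uint8))
for i in range(1,n):
    if s[i,4]>8:print(s[i]+[295,195,0,0,0])
E
```

```text
[[216 212 208 210 214 215 218 217 202 188 185 181 179 181 178 174 178 178]
 [214 212 214 211 212 213 219 217 205 191 184 179 180 179 178 180 179 178]
 [213 212 217 215 212 213 214 213 204 192 181 181 182 180 183 182 178 175]
 [210 212 215 216 213 212 212 212 207 194 183 184 179 181 184 186 180 176]
 [209 212 217 218 217 216 213 210 209 199 185 179 181 180 177 184 179 179]
 [211 216 217 220 219 217 213 211 207 199 187 176 179 166 150 168 180 177]
 [214 216 220 222 220 219 216 211 207 201 191 178 176 133  91 128 177 179]
 [214 214 217 220 221 218 223 218 209 202 198 185 171  94  38  86 173 180]
 [217 213 216 221 217 208 208 216 211 204 206 198 172  75  29  71 165 179]
 [219 214 214 214 192 155 160 198 212 207 204 207 183  78  25  69 163 184]
 [220 219 213 197 135  88  89 142 195 214 215 211 193  82  15  72 164 190]
 [218 220 213 161  68  35  38  72 154 216 214 209 200  85  13  72 178 205]
 [216 222 214 131  34  32  34  32 118 217 220 212 199  87  15  78 191 205]
 [215 223 219 121  26  39  45  33  99 210 222 217 203  91  14  81 195 188]
 [216 222 221 122  28  41  44  34  93 208 222 222 
[... 988 characters left out ...]
13 135 200]
 [218 219 137  63  76  94 123  93 145 172 149 157 180 152 119 116 175 226]
 [218 213 163  77  63  96 120  88 129 201 196 196 173 124 112 133 201 224]
 [215 213 199 113  72  93 107  83 115 209 209 190 140 114 122 144 194 213]
 [213 210 205 127  58  77  83  69 112 206 198 154 118 117 152 139 157 191]
 [214 210 202 141  55  59  62  54 108 193 171 122 111 135 170 134 122 146]
 [213 205 196 179  82  50  52  61 126 172 138 112 128 158 159 135 116 127]
 [210 196 200 199 136  87  77 104 150 143 117 113 161 166 145 141 150 144]
 [207 192 202 207 187 148 133 156 154 121 112 132 175 156 144 162 195 171]]
[330 207   5  13  45]
[311 211   9  11  85]
[310 228  10   6  25]
[297 240   8   6  37]
```

The knob at (315,211), with bare stem below it, and the post at (332,206) match plunger up and gate at about 1.83 rad. Everything checks out, so I'm handing in.

```bash
python3 -c "
from rig import arm, grab_frame, observe;print(arm.close_job())"
```

```text
the job is handed in; nothing more can be done
None
```

The job is handed in: plunger up, pin parked in the notch, gate open at about 1.83 rad, and the block flat, holes up, in the tray beside the finished one, about 28 s on the robot's clock.

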